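Clear the reading plate, probe the guide tube and present the depth gauge

ROBOT

A 6-joint arm with a two-finger parallel gripper is mounted at the origin on the work surface. World frame = base frame: x ahead of the robot, y to its left, z up, the work surface at z = 0. Lengths are in m, angles in rad, forces in N, time in s.
With the tool pointing down it reaches from about 0.3 to 0.75 m from the base axis. Payload 8.5 kg.
Tool frame: the origin (TCP) lies midway between the tips of the shut fingers; the grasp point (between the pads) lies 19 mm behind it; z points along the fingers, y is the line along which they close (so a half turn about z gives the same grasp; the last joint's range is limited). The gripper opens to 85 mm and grips with 20 to 120 N. Pads are 22 mm wide; open, the fingers measure 114 mm over their backs; the gripper's body (76 mm by 85 mm) begins 54 mm behind the grasp point. The pads swing forward as they close: fully open they stand 13 mm farther back than shut.
Start: joints at [-1.327, 0.381, 1.297, -0, 1.464, -0.215], TCP at [0.244, -0.493, 0.231] pointing down, gripper open.
Joint ranges: [-3.11, 3.11], [-0.89, 2.33], [0.22, 2.48], [-1.42, 4.56], [0.17, 2.85], [-2.88, 2.88]. Speed limits (rad/s): [2.39, 2.39, 3.14, 3.14, 3.14, 3.14].

INTERFACE

Orientations are given as a rotation vector (axis times angle).
In Python, from cell import manip gives the robot as it stands.
- The arm moves only by the tool drive_tool, never from a script. Its argument "commands" is text: rows parted by semicolons, each of 6 numbers parted by spaces: the shift along the tool's x, y, z scaled (see below), then the turn, a rotation vector about the tool's x, y, z scaled (see below). In form: tx ty tz rx ry rz; .... A call has 1 to 12 rows; each row is the pose to reach, as a shift and turn from the pose commanded when the call began, along the tool's axes at that moment; what a row does not reach only later rows make up. The controller multiplies each number of a shift by 250 mm and each number of a turn by pi/4 rad. A row lasts 1/8 s, in which the tool goes at most 62.5 mm and 10.7 degrees, less where a joint would pass 70% of its speed; a pose out of reach is approached as far as the arm can. A call with a number of a shift or a turn outside -1 to 1 is refused whole. A call with a gripper value outside its range is refused whole. "claw" is the gripper command: -1 is shut, 1 is fully open, values between are in proportion, set as the call begins (left out, the last holds). The fingers move at their own pace and stop on an object; "newtons" is the grip in N (left out, the last holds). Time passes only in rows, so rows that repeat a pose let the fingers close. It gives the time, the measured TCP pose, the force, the opening and the grip force at its end, in the units of the state.
- manip.read_state(): the state, without advancing time (a new reading comes with each control period).
- manip.camera(name): name is "scene" or "top" or "wrist"; returns (picture, depth): 420x560x3 uint8, blue, green, red; 420x560 float32, m along the optical axis (not along the pixel's ray), 0 where there is no reading.
- manip.calibration(name): a dict with "vertical_fov" (degrees; the focal length in pixels is half the picture's height over the tangent of half this angle, whatever the lens; pixels are square), "cx", "cy" (the principal point, pixels), "pose" (4x4, takes a point from camera to world coordinates); the wrist camera has in their place "tool_from_camera" (4x4, takes a point from camera to tool coordinates, whose origin is the TCP and whose axes are the flange's). Camera axes: x right, y down, z forward; pixel columns grow to the right and rows downward; lengths in m; the calibration is good to about 2 mm. A picture is of the moment at which its call begins: read the wrist's pose just before it. calibration takes no time and is no camera call.
- manip.finish_job(): hands the job in; it is judged then, once.
The state is a dict: "time_s": time; "joint_positions": joint angles; "joint_velocities": joint speeds; "joint_torque": joint torques, N m; "ee_pos": TCP position; "eef_rot": TCP orientation; "contact_force": force on the tool from outside, world axes, zero at the start; "ft_torque": the same for the moment, N m; "grip_width": finger opening in m; "grip_force": force on a finger pad.
Only numpy, scipy, OpenCV 4.12 (cv2) and the standard library are available. Lean on these libraries where they do the work, as an engineer would, in place of code of your own. Each camera call takes 0.05 s, during which the arm holds its last target. There are 200 camera calls.

TASK

First wipe the three metal chips off the white plate into its grey tray with the scraper block, not with the fingers or the gauge, and stand the scraper back on the bench. Then take the gauge rod, push it gently into the sloping guide tube until its collar stops on the mouth, draw it right out, and present it level for reading, with its tip over the red ring about 5 cm above the white plate. Finish still holding it there, still and clear of everything; leave all other things alone.

Things in the scene. Friction and masses are not known exactly. Their poses are not given: they have to be found in the camera images.
- scraper: Scraper block standing on its sole: wooden sole with rubber underside, 40 (x) x 120 (y) x 20 mm tall, and on it a yellow grip 22 (x) x 50 (y) mm, reaching up to 65 mm. Loose, about 0.2 kg. Origin: centre of the underside, z up. It wipes with its long side, moving along its x axis
- station: Fixed reading station. White plate 150 (x) x 130 (y) mm, its top 40 mm above the bench; origin at bench level under the plate's centre, z up. The grey chip tray joins the plate's +x edge: x = 75 to 155 mm, 130 mm wide, floor 3 mm and rim 30 mm above the bench, 3 mm walls; chips pushed over that edge drop in
- red_ring (a point): Centre of the red ring (24 mm across) printed in the middle of the white plate, at its top surface
- gauge: Loose depth gauge, about 0.18 kg, level in its cradle, axis 60 mm above the bench. Origin on the axis at the collar's front face. Towards -x: steel shaft 12 mm thick, 90 mm long, its last 6 mm tapered to 7 mm, dark marks near the tip. Brass collar 30 mm across, x = 0 to 6 mm. Red square handle 20 x 20 mm, x = 6 to 116 mm, sides facing y and z, free to grip at x = 15 to 90 mm; balances at x = 15 mm
- gauge_tip (a point): The gauge's tip, on its axis 90 mm from the collar's front face
- cradle: Fixed blue cradle holding the gauge: base 200 x 70 x 10 mm; two notched posts, 10 mm thick, up to 68 mm tall, about 50 mm on the tip side of the collar's front face and 105 mm on the handle side. The gauge lifts straight up out. Origin at bench level below the collar's front face (within 3 mm), x towards the handle
- guide_tube: Fixed steel guide tube, sloping: bore 15 mm, outside 26 mm, 100 mm deep. Origin at the centre of its open mouth, 115 mm above the bench; its z axis points out of the mouth along the bore, 35 degrees above level (y level). The gauge shaft goes in along -z; the collar comes to rest on the mouth before the tip reaches the bottom
- fixture: Fixed teal stand of the guide tube: base plate 170 x 80 x 12 mm on the bench; the mouth lies 40 mm towards +x from its origin
- chip_a: Brass offcut chip, 20 x 14 x 9 mm, lying on the white plate; origin: centre of its underside
- chip_b: Blue-painted metal offcut chip, 16 x 18 x 8 mm, lying on the white plate; origin: centre of its underside
- chip_c: Dark steel offcut chip, 22 x 12 x 10 mm, lying on the white plate; origin: centre of its underside. All three chips lie within 50 mm of the plate's x axis and between x = -25 and 45 mm
- jar: Bystander, to be left alone: clear jar with a green cap, 56 mm across, 75 mm tall; origin at its underside
- spool: Bystander, to be left alone: blue plastic spool, 54 mm across, 35 mm tall; origin at its underside
- screwdriver: Bystander, to be left alone: screwdriver lying on the bench, about 200 mm long; origin at its underside or its axis
- wrench: Bystander, to be left alone: wrench lying on the bench, about 180 mm long; origin at its underside or its axis
- nut: Bystander, to be left alone: small steel nut, 20 mm across, 9 mm tall; origin at its underside
- bushing: Bystander, to be left alone: small brass bushing, 18 mm across, 14 mm tall; origin at its underside
- battery: Bystander, to be left alone: orange drill battery, 70 x 110 x 55 mm; origin at its underside
Things that resemble listed ones, but are neither listed nor needed, are in the scene too. What is shaped like the gauge but blue or green is not meant.

How it is judged:
On the way, in this order (a step that is already met when the one before it is completed fails the run):
1. all three chips are in the tray while the gauge still lies in its cradle (x of chip_a in the frame of station between 0.075 and 0.155 m and y of chip_a in the frame of station between -0.065 and 0.065 m and z of each of chip_a, chip_b, chip_c in the frame of station below 0.03 m and x of chip_b in the frame of station between 0.075 and 0.155 m and y of chip_b in the frame of station between -0.065 and 0.065 m and x of chip_c in the frame of station between 0.075 and 0.155 m and y of chip_c in the frame of station between -0.065 and 0.065 m and distance of gauge from where it was at the start of the episode below 0.02 m), for 0.1 s.
2. the gauge is in the guide tube with its collar against the mouth, the scraper having been put down upright on the bench (distance between gauge and guide_tube below 0.004 m and angle between the x axis of gauge and the z axis of guide_tube, either way round below 0.1 rad and contact force between gauge and guide_tube above 0.5 N and contact force between gauge and the fingers above 1 N and height (world z) of scraper below 0.01 m and angle between scraper's own z axis and vertical below 0.1 rad), for 0.05 s.
3. the gauge's tip is out of the tube (z of gauge_tip in the frame of guide_tube above 0.01 m and contact force between gauge and the fingers above 1 N), for 0.05 s.
At the end, for the whole second after the job is handed in: The gauge is held still in the fingers and touches no fixture: level within 8 degrees, its tip within 20 mm of the red ring's centre seen from above and 25 to 80 mm above the white plate. The three chips lie in the tray, and the scraper stands upright on its sole on the bench, let go (x of chip_a in the frame of station between 0.075 and 0.155 m and y of chip_a in the frame of station between -0.065 and 0.065 m and z of each of chip_a, chip_b, chip_c in the frame of station below 0.03 m and x of chip_b in the frame of station between 0.075 and 0.155 m and y of chip_b in the frame of station between -0.065 and 0.065 m and x of chip_c in the frame of station between 0.075 and 0.155 m and y of chip_c in the frame of station between -0.065 and 0.065 m and horizontal distance between gauge_tip and red_ring below 0.02 m and z of gauge_tip in the frame of station between 0.065 and 0.12 m and angle between gauge's own x axis and vertical between 1.431 and 1.711 rad and contact force between gauge and the fingers above 1 N and linear speed of each of gauge, scraper below 0.02 m/s and angular speed of gauge below 0.15 rad/s and contact force between gauge and station below 0.1 N and contact force between gauge and guide_tube below 0.1 N and contact force between gauge and fixture below 0.1 N and contact force between gauge and cradle below 0.1 N and contact force between gauge and scraper below 0.1 N and height (world z) of scraper below 0.01 m and angle between scraper's own z axis and vertical below 0.1 rad and contact force between scraper and the arm below 0.1 N and contact force between scraper and the fingers below 0.1 N); the arm keeps its last pose, push and grip.
It fails at once if the gripper, the arm or the gauge touches a chip (contact force between any of chip_a, chip_b, chip_c and the fingers above 0.3 N or contact force between any of chip_a, chip_b, chip_c and the arm above 0.3 N or contact force between any of chip_a, chip_b, chip_c and gauge above 0.3 N).
It fails at once if the gauge is rammed against the guide tube with more than 45 N (contact force between gauge and guide_tube above 45 N).
It fails at once if a bystander is moved by more than 30 mm (distance of any of jar, spool, screwdriver, wrench, nut, bushing, battery from where it was at the start of the episode above 0.03 m).
It also fails if it takes over 72 s, if anything falls off the work surface, if the arm or the gripper's body presses on something with over 40 N, if the wrist force passes 120 N, or if a joint passes its speed limit or range.

## Working session

There is one attempt and no reset: what is moved stays moved. The work goes in short steps, Python scripts to look and compute and a tool call to move; the robot and the scene stay as the last step left them, time stands still between calls to the robot, and variables do not carry over. Pictures are saved under pics/ and viewed, at most 10 in all, crops included, and the job is handed in when it is done.

Besides the shell and the picture viewer there is one more tool, called after "Request:" as name(argument=value, ...) on one line, values as JSON. drive_tool: Moves the arm, as the interface text tells. Shifts and turns lie within -1 to 1; 1 stands for 250 mm of shift or pi/4 rad of turn. Its arguments: {"type":"object","properties":{"commands":{"type":"string"},"claw":{"type":"number"},"newtons":{"type":"number"}},"required":["commands"]}

```bash
ls; mkdir -p pics
python3 - <<'E'
from cell import manip
import cv2,numpy as np
for n in("scene","top"):
    p,d=manip.camera(n);cv2.imwrite(f"pics/{n}0.png",p);np.savez(f"{n}0.npz",p=p,d=d)
    c=manip.calibration(n);print(n,c)
print(manip.calibration("wrist"));print(manip.read_state())
E
```

```text
pics
scene {'vertical_fov': 46.81277622340349, 'cx': 272.8749205994125, 'cy': 213.08479521294177, 'pose': array([[-0.43633971,  0.53411097, -0.72410851,  1.62496191],
       [ 0.89964939,  0.27278947, -0.34090596,  0.45843877],
       [ 0.01544757, -0.80019459, -0.59954149,  0.97492413],
       [ 0.        ,  0.        ,  0.        ,  1.        ]])}
top {'vertical_fov': 42.9526166047136, 'cx': 277.4365779503203, 'cy': 212.6717842949804, 'pose': array([[ 1.60129539e-02, -9.85838252e-01,  1.66932700e-01,
         2.83308101e-01],
       [-9.99870881e-01, -1.55637147e-02,  3.99910300e-03,
        -6.89280026e-02],
       [-1.34437579e-03, -1.66975183e-01, -9.85960182e-01,
         1.45097843e+00],
       [ 0.00000000e+00,  0.00000000e+00,  0.00000000e+00,
         1.00000000e+00]])}
{'vertical_fov': 61.10384491502785, 'cx': 279.3400668403844, 'cy': 216.45194810207144, 'tool_from_camera': array([[-1.31679447e-03, -9.51049448e-01, -3.09035941e-01,
         8.01930331e-02],
       [ 9.99999126e-01, -1.21681234e-03, -5.16265591e-04,
        -7.72245706e-04],
       [ 1.14955359e-04, -3.0903
[... 172 characters left out ...]
': array([-1.32723035e+00,  3.81142325e-01,  1.29815198e+00, -3.23837730e-05,
        1.46358301e+00, -2.15301955e-01]), 'joint_velocities': array([-5.95464850e-04, -2.54577103e-04, -3.71740756e-04,  9.24403065e-05,
        1.51477422e-04, -1.45868926e-03]), 'joint_torque': array([ 4.45712067e-03, -4.49220264e+01, -2.31658101e+01, -1.49605771e-04,
        3.57445671e-03,  1.17728300e-05]), 'ee_pos': array([ 0.24354002, -0.49285792,  0.23077728]), 'eef_rot': array([-3.05801644e+00, -7.14194277e-01,  7.90518219e-05]), 'contact_force': array([-0.72922941,  0.67316872,  0.05835283]), 'ft_torque': array([ 0.02404374,  0.01693995, -0.02087566]), 'grip_force': 0.0, 'grip_width': 0.0859610750088975}
```

View pics/top0.png

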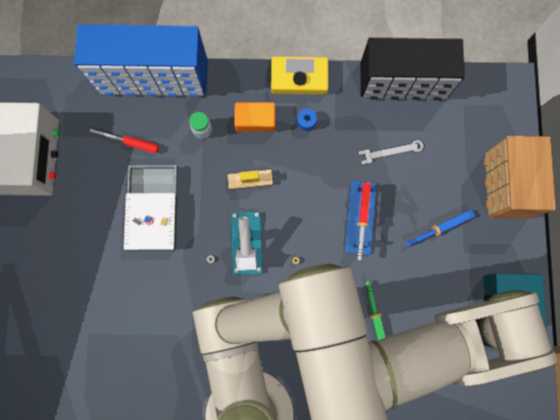

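View pics/scene0.png

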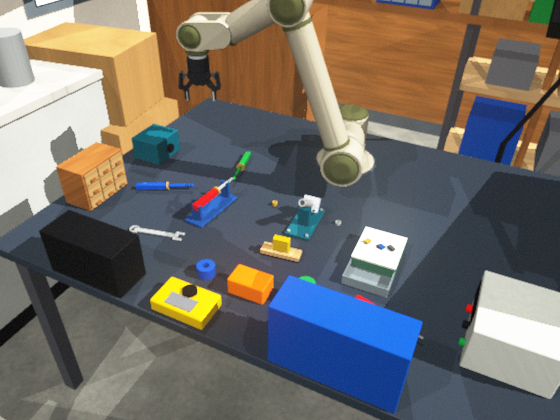

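Top view: station plate (150,222) with its tray above it (152,180), scraper (250,180), teal fixture (246,243), red gauge in the blue cradle (363,215). In the scene view the arm hides nothing that matters. Next I measure these roughly.

```bash
cat > h.py <<'E'
from cell import manip
import cv2,numpy as np
from scipy.spatial.transform import Rotation as R
def grab(n):
    s=manip.read_state();p,d=manip.camera(n);c=manip.calibration(n)
    if n=="wrist":
        T=np.eye(4);T[:3,:3]=R.from_rotvec(s["eef_rot"]).as_matrix();T[:3,3]=s["ee_pos"];T=T@c["tool_from_camera"]
    else:T=c["pose"]
    return p,d,T,c
def cloud(d,T,c):
    f=210/np.tan(np.radians(c["vertical_fov"]/2));v,u=np.mgrid[:420,:560]
    P=np.stack([(u-c["cx"])/f*d,(v-c["cy"])/f*d,d],-1)@T[:3,:3].T+T[:3,3]
    P[d==0]=np.nan
    return P
def ray(uv,z,T,c):
    f=210/np.tan(np.radians(c["vertical_fov"]/2));uv=np.atleast_2d(uv).astype(float)
    r=np.c_[(uv[:,0]-c["cx"])/f,(uv[:,1]-c["cy"])/f,np.ones(len(uv))]@T[:3,:3].T
    return T[:3,3]+r*((z-T[2,3])/r[:,2])[:,None]
def delta(pos,rot):
    "commanded pose -> row in tool axes/units, from the present measured pose"
    s=manip.read_state();A=R.from_rotvec(s["eef_rot"])
    return np.round(np.r_[A.inv().apply(np.array(pos)-s["ee_pos"])/.25,(A.inv()*rot).as_rotvec()/(np.pi/4)],3)
def down(yaw): # tool z down, tool x axis along world yaw
    return R.from_euler("z",yaw)*R.from_rotvec([np.pi,0,0])
E
python3 - <<'E'
from h import *
z=np.load("top0.npz");p,d=z["p"],z["d"];c=manip.calibration("top");P=cloud(d,c["pose"],c)
def g(u,v):print((u,v),np.round(P[v,u],3))
for q in[(150,222),(152,180),(250,180),(246,228),(246,243),(362,200),(361,235),(360,257),(200,122),(130,175),(175,175),(125,247),(174,247),(210,259),(296,261),(232,272),(262,272),(232,214),(262,214)]:g(*q)
cr=cv2.resize(p[150:290,110:390],None,fx=2.8,fy=2.8,interpolation=cv2.INTER_CUBIC);cv2.imwrite("pics/crop.png",cr)
E
```

```text
(150, 222) [0.492 0.277 0.039]
(152, 180) [0.615 0.287 0.005]
(250, 180) [0.609 0.012 0.05 ]
(246, 228) [0.47  0.016 0.111]
(246, 243) [0.434 0.016 0.083]
(362, 200) [ 0.554 -0.285  0.071]
(361, 235) [ 0.461 -0.282  0.071]
(360, 257) [ 0.404 -0.279  0.068]
(200, 122) [0.76  0.149 0.076]
(130, 175) [0.623 0.343 0.024]
(175, 175) [0.624 0.219 0.028]
(125, 247) [0.423 0.338 0.044]
(174, 247) [0.427 0.213 0.022]
(210, 259) [ 0.399  0.119 -0.003]
(296, 261) [ 0.396 -0.115  0.003]
(232, 272) [0.364 0.057 0.003]
(262, 272) [ 0.365 -0.024  0.015]
(232, 214) [0.522 0.062 0.006]
(262, 214) [nan nan nan]
```

View pics/crop.png

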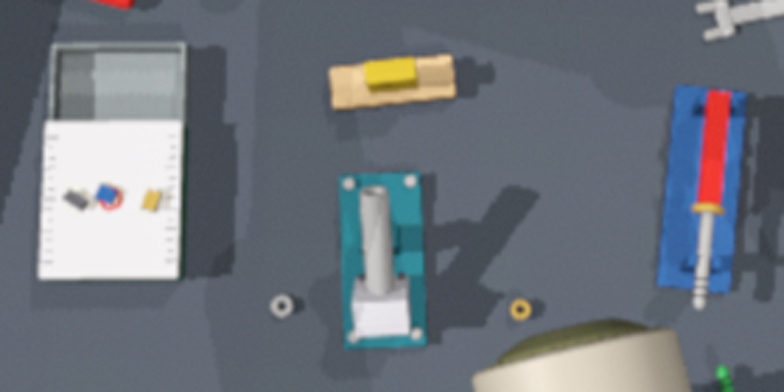

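Crop: the chips lie in a line across the plate at about crop (75,200), (108,195) and (152,200). The tube mouth is the far end at (373,190), facing +x, and the gauge tip points to -x. I'll measure more closely with masks, then move.

Run:
```python
from h import *
z=np.load("top0.npz");p,d=z["p"],z["d"];c=manip.calibration("top");T=c["pose"];P=cloud(d,T,c)
hsv=cv2.cvtColor(p,cv2.COLOR_BGR2HSV)
def rect(lo,hi,box,zz,name):
    m=cv2.inRange(hsv,lo,hi);k=np.zeros_like(m);u0,v0,u1,v1=box;k[v0:v1,u0:u1]=m[v0:v1,u0:u1]
    cs,_=cv2.findContours(k,cv2.RETR_EXTERNAL,cv2.CHAIN_APPROX_NONE);q=max(cs,key=cv2.contourArea)[:,0]
    W=ray(q,zz,T,c)[:,:2].astype(np.float32);r=cv2.minAreaRect(W*1000);print(name,np.round(r[0],1),np.round(r[1],1),round(r[2],1),"z",np.round(np.nanmedian(P[k>0][:,2]),3))
rect((10,60,100),(22,200,255),(220,160,280,200),.02,"sole")
rect((22,120,100),(35,255,255),(220,160,280,200),.065,"grip")
rect((0,0,200),(180,40,255),(110,185,190,260),.04,"plate")
rect((0,150,100),(8,255,255),(340,170,390,240),.07,"handle")
rect((80,80,40),(98,255,200),(220,200,275,285),.012,"fixbase")
print("scraper view 1:",delta([.58,.012,.27],down(np.pi/2)))
```

```text
sole [619.1  14.5] [ 48.1 122.6] 7.0 z 0.02
grip [615.4  14. ] [29.3 48.8] 7.4 z 0.064
plate [496.2 279.5] [149.  130.7] 1.0 z 0.041
handle [ 547.3 -292.2] [ 16.9 102.6] 84.1 z 0.071
fixbase [443.7  20.6] [171.2  81.8] 3.5 z 0.013
scraper view 1: [ 2.101e+00 -1.215e+00 -1.550e-01 -1.000e-03 -1.000e-03 -1.416e+00]
```

Request:
drive_tool(commands="1 -0.6 -0.1 0 0 -0.7;1 -0.6 -0.1 0 0 -0.7;1 -0.6 -0.1 0 0 -0.7;1 -0.6 -0.1 0 0 -0.7;1 -0.6 -0.1 0 0 -0.7", claw=1, newtons=40)

```text
time_s: 0.72
ee_pos: [0.4021, -0.2456, 0.2565]
eef_rot: [-2.749, -1.52, -0.0]
contact_force: [-0.8, -0.7, 1.0]
grip_width: 0.0854
grip_force: 0.0
```

Run:
```python
from h import *
print(delta([.58,.012,.27],down(np.pi/2)))
```

```text
[ 1.251  0.055 -0.054 -0.    -0.    -0.714]
```

Request:
drive_tool(commands="1 0.05 -0.05 0 0 -0.7;1 0.05 -0.05 0 0 -0.7;1 0.05 -0.05 0 0 -0.7;1 0.05 -0.05 0 0 -0.7;1 0.05 -0.05 0 0 -0.7;1 0.05 -0.05 0 0 -0.7;1 0.05 -0.05 0 0 -0.7")

```text
time_s: 1.6
ee_pos: [0.5446, -0.0442, 0.2688]
eef_rot: [-2.237, -2.205, 0.001]
contact_force: [0.2, -0.2, 0.7]
grip_width: 0.0853
grip_force: 0.0
```

Run:
```python
from h import *
p,d,T,c=grab("wrist");cv2.imwrite("pics/w1.png",p);np.savez("w1.npz",p=p,d=d,T=T)
P=cloud(d,T,c)
hsv=cv2.cvtColor(p,cv2.COLOR_BGR2HSV)
for lo,hi,zz in(((8,60,60),(21,220,255),.02),((22,120,100),(35,255,255),.065)):
    k=cv2.inRange(hsv,lo,hi)
    cs,_=cv2.findContours(k,cv2.RETR_EXTERNAL,cv2.CHAIN_APPROX_NONE)
    for q in sorted(cs,key=cv2.contourArea)[-2:]:
        W=ray(q[:,0],zz,T,c)[:,:2].astype(np.float32);print(q[:,0].mean(0),[np.round(x,1) for x in cv2.minAreaRect(W*1000)])
m=(P[...,2]>.055)&(P[...,2]<.075)&(abs(P[...,1])<.1)&(P[...,0]>.56);print(np.nanmean(P[m],0),m.sum())
```

```text
[159.3  234.15] [array([ 403. , -110.2]), array([7.5, 8.5]), np.float64(89.1)]
[342.402 128.682] [array([620.1,  14.1]), array([ 41.9, 120.6]), np.float64(7.5)]
[356.44444444 122.17647059] [array([618.1,  14.4]), array([27.8, 50.5]), np.float64(7.8)]
[530.12       129.43384615] [array([786.6,   6.1]), array([ 62.7, 100.9]), np.float64(1.3)]
[0.67641327 0.01131435 0.06091881] 1928
```

View pics/w1.png

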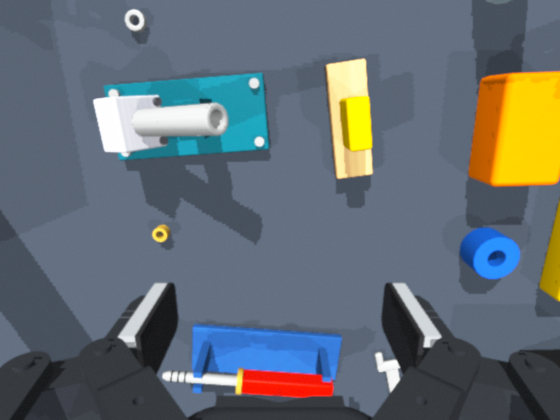

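Wrist view: scraper at (347,125) with yaw about 7.6°, tube mouth at (215,119), gauge and cradle at the bottom, around (250,360). Now approach the scraper.

Run:
```python
from h import *
print(delta([.6195,.0143,.031],down(np.pi/2+.133)))
```

```text
[ 0.238  0.296  0.951 -0.    -0.    -0.188]
```

Request:
drive_tool(commands="0.238 0.296 0.4 0 0 -0.188;0.238 0.296 0.4 0 0 -0.188;0.238 0.296 0.6 0 0 -0.188;0.238 0.296 0.8 0 0 -0.188;0.238 0.296 0.951 0 0 -0.188;0.238 0.296 0.951 0 0 -0.188;0.238 0.296 0.951 0 0 -0.188")

```text
time_s: 2.52
ee_pos: [0.6208, 0.0147, 0.0329]
eef_rot: [2.066, 2.364, 0.002]
contact_force: [0.4, -0.1, 0.2]
grip_width: 0.0853
grip_force: 0.0
```

Run:
```python
from h import *
print(delta([.6195,.0143,.031],down(np.pi/2+.133)))
```

```text
[-0.001 -0.005  0.008  0.003  0.001  0.002]
```

Close on the grip.

Request:
drive_tool(commands="0 0 0 0 0 0;0 0 0 0 0 0;0 0 0 0 0 0;0 0 0 0 0 0;0 0 0 0 0 0;0 0 0 0 0 0;0 0 0 0 0 0", claw=-1, newtons=50)

```text
time_s: 3.4
ee_pos: [0.62, 0.0155, 0.0315]
eef_rot: [2.066, 2.366, 0.0]
contact_force: [-0.1, 0.5, 6.2]
grip_width: 0.0213
grip_force: 54.9
```

Request:
drive_tool(commands="0 0 -0.1 0 0 0;0 0 -0.3 0 0 0;0 0 -0.5 0 0 0;0 0 -0.5 0 0 0;0 0 -0.5 0 0 0")

```text
time_s: 4.03
ee_pos: [0.6191, 0.0157, 0.1545]
eef_rot: [-2.065, -2.365, 0.002]
contact_force: [-0.6, 0.2, -1.7]
grip_width: 0.0212
grip_force: 53.9
```

Run:
```python
from h import *
s=manip.read_state();print(s["grip_width"],s["grip_force"],s["contact_force"],s["ee_pos"])
# plate from top, refined: corners
for n in("top","scene"):
    p,d,T,c=grab(n)
    hsv=cv2.cvtColor(p,cv2.COLOR_BGR2HSV)
    for nm,lo,hi,zz in(("plate",(0,0,170),(180,50,255),.04),("brass",(15,80,60),(30,255,255),.045),("blue",(100,120,50),(125,255,255),.044),("red",(0,120,100),(8,255,255),.04)):
        k=cv2.inRange(hsv,lo,hi);P=ray(np.argwhere(k)[:,::-1],zz,T,c);sel=(abs(P[:,0]-.496)<.085)&(abs(P[:,1]-.28)<.075)
        if sel.sum()>2:
            q=P[sel,:2]*1000;print(n,nm,sel.sum(),q.mean(0).round(1),[np.round(x,1) for x in cv2.minAreaRect(q.astype(np.float32))])
print(delta([.4,.27,.155],down(np.pi/2+.02)))
```

```text
0.02115711354819535 53.850377798080444 [-0.60289458  0.2041173  -1.71765432] [0.61910738 0.01565132 0.15454196]
top plate 2647 [499.8 277.8] [array([496.3, 284.7]), array([165.1, 143.1]), np.float64(0.9)]
top brass 29 [493.5 239.7] [array([493.6, 239.7]), array([11.9, 15.4]), np.float64(74.5)]
top blue 21 [499.2 283.2] [array([499.3, 283.1]), array([12.7, 10.1]), np.float64(72.5)]
scene plate 1484 [504.9 281.1] [array([501.1, 280.2]), array([158.5, 133.1]), np.float64(1.1)]
scene brass 28 [498.2 239.7] [array([498.6, 239.5]), array([15.8, 23.6]), np.float64(68.2)]
scene blue 22 [501.2 283. ] [array([500.9, 282.9]), array([15.8, 16. ]), np.float64(76.2)]
[ 1.126e+00 -7.310e-01  0.000e+00 -5.000e-03 -1.000e-03  1.470e-01]
```

Request:
drive_tool(commands="0.4 -0.3 -0.15 0 0 0.1;0.4 -0.3 -0.15 0 0 0.147;1 -0.7 -0.15 0 0 0.147;1 -0.73 -0.15 0 0 0.147;1 -0.73 -0.15 0 0 0.147;1 -0.73 -0.15 0 0 0.147;1 -0.73 -0.15 0 0 0.147;1 -0.73 -0.15 0 0 0.147")

```text
time_s: 5.12
ee_pos: [0.4061, 0.2379, 0.1931]
eef_rot: [-2.201, -2.241, 0.001]
contact_force: [-0.3, -0.2, -2.3]
grip_width: 0.0215
grip_force: 53.7
```

Run:
```python
from h import *
p,d,T,c=grab("wrist");cv2.imwrite("pics/w2.png",p)
P=cloud(d,T,c);hsv=cv2.cvtColor(p,cv2.COLOR_BGR2HSV)
def rp(nm,k,zz,n=1):
    cs,_=cv2.findContours(k,cv2.RETR_EXTERNAL,cv2.CHAIN_APPROX_NONE)
    for q in sorted(cs,key=cv2.contourArea)[-n:]:
        W=ray(q[:,0],zz,T,c)[:,:2].astype(np.float32)*1000;print(nm,q[:,0].mean(0).round(),cv2.contourArea(q),[np.round(x,1) for x in cv2.minAreaRect(W)], "fitz",np.round(np.nanmedian(P[k>0][:,2]),4))
rp("plate",cv2.inRange(hsv,(0,0,190),(180,40,255)),.04)
rp("red",cv2.inRange(hsv,(0,120,100),(8,255,255)),.04,2)
rp("brass",cv2.inRange(hsv,(15,100,60),(30,255,255)),.049,3)
rp("blue",cv2.inRange(hsv,(105,120,50),(125,255,255)),.048,3)
m=cv2.inRange(hsv,(0,0,190),(180,40,255));q=max(cv2.findContours(m,0,1)[0],key=cv2.contourArea)
a=cv2.approxPolyDP(q,8,True)[:,0];print(a.tolist(),ray(a,.04,T,c).round(4)[:,:2].tolist())
```

```text
plate [395. 141.] 26764.0 [array([497.4, 279.5]), array([150.2, 128.6]), np.float64(1.0)] fitz 0.0392
red [385. 155.] 124.0 [array([493.2, 277.4]), array([13.4, 23.3]), np.float64(24.5)] fitz 0.0395
brass [385. 201.] 366.0 [array([494.4, 240.4]), array([14., 21.]), np.float64(70.2)] fitz 0.1848
brass [280. 266.] 17249.0 [array([407.8, 161.6]), array([ 73.9, 238.8]), np.float64(1.0)] fitz 0.1848
blue [397. 148.] 385.5 [array([499.7, 283.4]), array([16.4, 16.2]), np.float64(66.4)] fitz 0.0471
[[301, 70], [300, 146], [326, 157], [324, 226], [469, 225], [495, 68]] [[0.4213, 0.341], [0.4225, 0.2833], [0.4443, 0.2747], [0.446, 0.2143], [0.5732, 0.2174], [0.57, 0.345]]
```

View pics/w2.png

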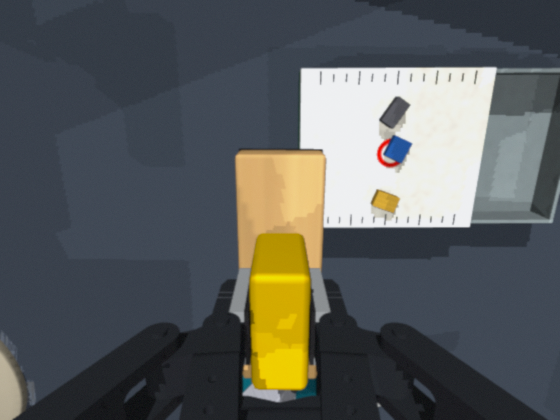

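Wrist view: scraper held square (280,210). The plate spans (300,70) to (495,225) with the tray on its right, and the chips are at (395,112), (397,148) and (385,201). Plate centre is (0.497, 0.2795), yaw about 1.2°. Next I lower behind the chips.

Run:
```python
from h import *
print(delta([.437,.2785,.0725],down(np.pi/2+.021)))
```

```text
[ 0.16   0.127  0.482 -0.001  0.    -0.004]
```

Request:
drive_tool(commands="0.16 0.127 0.1 0 0 0;0.16 0.127 0.25 0 0 0;0.16 0.127 0.4 0 0 0;0.16 0.127 0.46 0 0 0;0.16 0.127 0.482 0 0 0;0.16 0.127 0.482 0 0 0;0.16 0.127 0.482 0 0 0")

```text
time_s: 6.05
ee_pos: [0.4368, 0.2793, 0.0738]
eef_rot: [2.199, 2.242, 0.002]
contact_force: [0.4, 0.3, -3.1]
grip_width: 0.0213
grip_force: 53.7
```

Run:
```python
from h import *
print(delta([.437,.2785,.0725],down(np.pi/2+.021)))
```

```text
[-0.003  0.001  0.005  0.002 -0.001 -0.002]
```

Request:
drive_tool(commands="0 0.05 0.004 0 0 0;0 0.1 0.004 0 0 0;0 0.15 0.004 0 0 0;0 0.2 0.004 0 0 0;0 0.25 0.004 0 0 0;0 0.3 0.004 0 0 0;0 0.35 0.004 0 0 0;0 0.4 0.004 0 0 0;0 0.45 0.004 0 0 0;0 0.5 0.004 0 0 0;0 0.54 0.004 0 0 0;0 0.54 0.004 0 0 0")

```text
time_s: 7.55
ee_pos: [0.5718, 0.2818, 0.0719]
eef_rot: [2.2, 2.243, 0.0]
contact_force: [0.2, -0.0, -3.1]
grip_width: 0.0214
grip_force: 53.7
```

Request:
drive_tool(commands="0 0 -0.1 0 0 0;0 -0.1 -0.3 0 0 0;0 -0.3 -0.5 0 0 0;0 -0.3 -0.6 0 0 0;0 -0.3 -0.6 0 0 0;0 -0.3 -0.6 0 0 0")

```text
time_s: 8.3
ee_pos: [0.496, 0.2802, 0.2205]
eef_rot: [-2.199, -2.242, 0.003]
contact_force: [0.8, -0.7, -2.5]
grip_width: 0.0212
grip_force: 53.9
```

Run:
```python
from h import *
p,d,T,c=grab("wrist");cv2.imwrite("pics/w3.png",p)
print(delta([.6195,.0143,.2],down(np.pi/2+.133)))
```

```text
[-1.073e+00  4.730e-01  8.000e-02 -4.000e-03  1.000e-03 -1.440e-01]
```

View pics/w3.png

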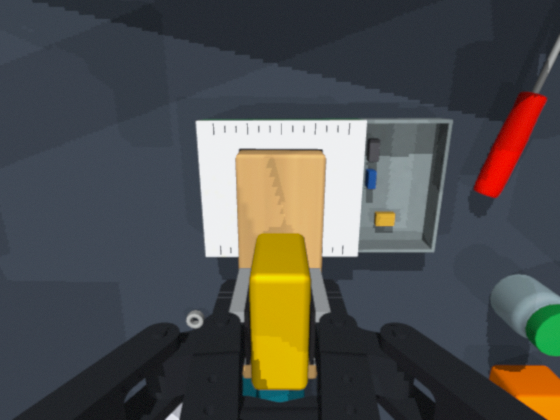

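Wrist view: all three chips are in the tray, at (374,150), (371,180) and (385,219), and the plate is clear. I'll check their height and carry the scraper back.

Request:
drive_tool(commands="-0.5 0.3 0 0 0 -0.144;-1 0.473 0 0 0 -0.144;-1 0.473 0 0 0 -0.144;-1 0.473 0 0 0 -0.144;-1 0.473 0 0 0 -0.144;-1 0.473 0 0 0 -0.144;-1 0.473 0 0 0 -0.144")

```text
time_s: 9.22
ee_pos: [0.6191, 0.0334, 0.2209]
eef_rot: [-2.067, -2.363, 0.002]
contact_force: [-0.2, 0.8, -3.7]
grip_width: 0.0212
grip_force: 53.8
```

Run:
```python
from h import *
print(delta([.6195,.0143,.0325],down(np.pi/2+.133)))
p,d,T,c=grab("top");P=cloud(d,T,c)
A=np.c_[(P.reshape(-1,3)-[.497,.2795,0])@R.from_euler("z",.021).as_matrix(),p.reshape(-1,3)]
hsv=cv2.cvtColor(p,cv2.COLOR_BGR2HSV).reshape(-1,3)
s=(A[:,0]>.06)&(A[:,0]<.16)&(abs(A[:,1])<.07)
for nm,k in(("blue",(hsv[:,0]>100)&(hsv[:,0]<125)&(hsv[:,1]>120)),("brass",(hsv[:,0]>15)&(hsv[:,0]<30)&(hsv[:,1]>80)),("dark",(hsv[:,2]<70))):
    q=A[s&k,:3];print(nm,len(q),np.nanmean(q,0).round(3),np.nanmax(q,0).round(3))
```

```text
[-0.077 -0.007  0.753 -0.003 -0.001  0.   ]
blue 17 [0.087 0.006 0.019] [0.09  0.014 0.023]
brass 39 [ 0.105 -0.037  0.012] [ 0.114 -0.029  0.022]
dark 7 [ 0.077 -0.047  0.012] [0.149 0.063 0.018]
```

Request:
drive_tool(commands="-0.077 -0.007 0.2 0 0 0;-0.077 -0.007 0.4 0 0 0;-0.077 -0.007 0.6 0 0 0;-0.077 -0.007 0.7 0 0 0;-0.077 -0.007 0.74 0 0 0;-0.077 -0.007 0.753 0 0 0;-0.077 -0.007 0.753 0 0 0;-0.077 -0.007 0.753 0 0 0")

```text
time_s: 10.28
ee_pos: [0.6207, 0.0135, 0.0349]
eef_rot: [2.068, 2.363, 0.001]
contact_force: [0.1, 0.1, -2.3]
grip_width: 0.0212
grip_force: 53.7
```

Run:
```python
from h import *
print(delta([.6195,.0143,.0315],down(np.pi/2+.133)))
```

```text
[ 0.004 -0.004  0.013  0.002  0.001 -0.   ]
```

Request:
drive_tool(commands="0 0 0.006 0 0 0;0 0 0.012 0 0 0;0 0 0.014 0 0 0;0 0 0.014 0 0 0")

```text
time_s: 10.78
ee_pos: [0.6205, 0.0135, 0.0314]
eef_rot: [2.068, 2.363, 0.001]
contact_force: [-1.2, 0.2, 6.3]
grip_width: 0.0213
grip_force: 55.0
```

Request:
drive_tool(commands="0 0 0 0 0 0;0 0 0 0 0 0;0 0 0 0 0 0;0 0 0 0 0 0;0 0 0 0 0 0;0 0 0 0 0 0", claw=1)

```text
time_s: 11.52
ee_pos: [0.6203, 0.0135, 0.0303]
eef_rot: [-2.069, -2.364, 0.0]
contact_force: [0.3, 0.9, 0.7]
grip_width: 0.0849
grip_force: 0.0
```

Request:
drive_tool(commands="0 0 -0.1 0 0 0;0 0 -0.3 0 0 0;0 0 -0.5 0 0 0;0 0 -0.7 0 0 0;0 0 -0.8 0 0 0;0 0 -0.8 0 0 0")

```text
time_s: 12.28
ee_pos: [0.6208, 0.0135, 0.2321]
eef_rot: [2.067, 2.361, 0.003]
contact_force: [-0.4, 0.2, -0.5]
grip_width: 0.0854
grip_force: 0.0
```

Run:
```python
from h import *
p,d,T,c=grab("wrist");cv2.imwrite("pics/w4.png",p)
P=cloud(d,T,c);hsv=cv2.cvtColor(p,cv2.COLOR_BGR2HSV)
k=cv2.inRange(hsv,(22,120,100),(35,255,255));print("grip top z",np.nanpercentile(P[k>0][:,2],[50,90]))
k=cv2.inRange(hsv,(8,60,60),(21,220,255));q=P[(k>0)&(P[...,2]<.03)];print("sole z",np.nanpercentile(q[:,2],[5,50,95]))
print("to gauge view",delta([.5,-.24,.25],down(0-.09)))
```

```text
grip top z [0.0531725  0.05563163]
sole z [-0.00155249  0.01449231  0.02003142]
to gauge view [-0.942 -0.611 -0.08   0.    -0.     2.284]
```

Request:
drive_tool(commands="-0.9 -0.6 -0.08 0 0 1;-0.9 -0.6 -0.08 0 0 1;-0.9 -0.6 -0.08 0 0 1;-0.9 -0.6 -0.08 0 0 1;-0.9 -0.6 -0.08 0 0 1;-0.9 -0.6 -0.08 0 0 1")

```text
time_s: 13.08
ee_pos: [0.5005, -0.2304, 0.2487]
eef_rot: [-2.816, -1.388, 0.002]
contact_force: [0.2, 0.5, -0.9]
grip_width: 0.0857
grip_force: 0.0
```

Request:
drive_tool(commands="0 0 0 0 0 1;0 0 0 0 0 1;0 0 0 0 0 1;0 0 0 0 0 1;0 0 0 0 0 1;0 0 0 0 0 1")

```text
time_s: 13.82
ee_pos: [0.5016, -0.2287, 0.2498]
eef_rot: [-3.134, -0.215, 0.001]
contact_force: [-0.5, -0.6, -0.5]
grip_width: 0.0855
grip_force: 0.0
```

Run:
```python
from h import *
print("to gauge view",delta([.53,-.26,.25],down(-.09)))
for n in("wrist","top","scene"):
    p,d,T,c=grab(n);P=cloud(d,T,c);hsv=cv2.cvtColor(p,cv2.COLOR_BGR2HSV)
    if n=="wrist":cv2.imwrite("pics/w5.png",p)
    for nm,lo,hi,zz in(("yellow",(22,120,80),(35,255,255),.065),("wood",(8,60,60),(21,220,255),.02)):
        k=cv2.inRange(hsv,lo,hi);Q=ray(np.argwhere(k)[:,::-1],zz,T,c);s=(abs(Q[:,0]-.62)<.06)&(abs(Q[:,1]-.014)<.09)
        if s.sum()>10:
            z=P[k>0][s][:,2];print(n,nm,s.sum(),[np.round(x,1) for x in cv2.minAreaRect((Q[s,:2]*1000).astype(np.float32))],np.nanpercentile(z,[10,50,90]).round(3))
```

```text
to gauge view [ 0.096  0.14  -0.001 -0.001  0.001  0.289]
wrist yellow 2078 [array([618.3,  -8.3]), array([23.2, 57.2]), np.float64(7.8)] [0.031 0.06  0.065]
wrist wood 843 [array([6.202e+02, 3.000e-01]), array([ 38.4, 111.5]), np.float64(7.8)] [0.006 0.016 0.02 ]
top yellow 201 [array([615.6,  11.6]), array([29.6, 49.4]), np.float64(7.4)] [0.043 0.064 0.069]
top wood 526 [array([619.1,  12.6]), array([ 48. , 122.7]), np.float64(7.4)] [0.008 0.02  0.025]
scene yellow 280 [array([645. ,  22.9]), array([79.1, 49.9]), np.float64(24.3)] [0.016 0.047 0.064]
scene wood 282 [array([608.8,  12.8]), array([102.3, 126. ]), np.float64(7.4)] [-0.001  0.014  0.02 ]
```

View pics/w5.png

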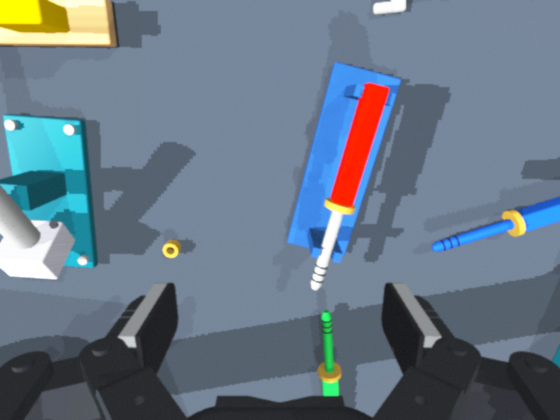

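Wrist view: the red gauge handle runs (375,85) to (340,205), collar (340,207), tip (316,288). The scraper is standing upright at the upper left. Now I measure the gauge axis.

```bash
cat > g.py <<'E'
from h import *
p,d,T,c=grab("wrist");P=cloud(d,T,c);hsv=cv2.cvtColor(p,cv2.COLOR_BGR2HSV)
k=cv2.erode(cv2.inRange(hsv,(0,150,60),(6,255,255)),np.ones((3,3)))
q=P[(k>0)];q=q[q[:,2]>.064];print("red z",np.percentile(q[:,2],[10,50,90]).round(4))
print([np.round(x,1) for x in cv2.minAreaRect((q[:,:2]*1000).astype(np.float32))])
m=q[:,:2].mean(0);vv=np.linalg.svd(q[:,:2]-m)[2][0] if len(q)<4000 else np.linalg.eigh(np.cov((q[:,:2]-m).T))[1][:,1];vv*=np.sign(vv[0]);t=(q[:,:2]-m)@vv
print("mean",m,"yaw",np.arctan2(vv[1],vv[0]),"ends",m+vv*t.min(),m+vv*t.max())
k=cv2.inRange(hsv,(0,150,60),(6,255,255));C=max(cv2.findContours(k,0,1)[0],key=cv2.contourArea)[:,0]
print("contour z=.07",[np.round(x,1) for x in cv2.minAreaRect((ray(C,.07,T,c)[:,:2]*1000).astype(np.float32))])
# brass collar & steel shaft
B=P[(cv2.inRange(hsv,(15,120,80),(30,255,255))>0)];n=np.array([-vv[1],vv[0]])
s=(abs((B[:,:2]-m)@n)<.025)&(B[:,2]>.045)&((B[:,:2]-m)@vv<0);B=B[s];print("collar",len(B),"along",np.percentile((B[:,:2]-m)@vv,[5,50,95]).round(4),"across",((B[:,:2]-m)@n).mean().round(4), "zmax",B[:,2].max().round(4))
S=P[(hsv[...,1]<60)&(hsv[...,2]>90)];a=(S[:,:2]-m)@vv;b=(S[:,:2]-m)@n;s=(abs(b)<.02)&(S[:,2]>.05)&(a<-.05)&(a>-.2);print("shaft",s.sum(),"along",a[s].min().round(4),a[s].max().round(4),"across@",[b[s&(abs(a-x)<.008)].mean().round(4) for x in(-.08,-.1,-.12,-.13)])
E
python3 g.py
```

```text
red z [0.068  0.0691 0.0701]
[array([ 550.5, -291.8]), array([ 17.3, 105.7]), np.float64(84.0)]
mean [ 0.55285597 -0.29170437] yaw -0.10391538725237875 ends [ 0.4979319  -0.28597628] [ 0.60304179 -0.2969383 ]
contour z=.07 [array([ 550.5, -291.1]), array([ 21.1, 107.4]), np.float64(84.6)]
collar 191 along [-0.062  -0.0592 -0.0573] across 0.0007 zmax 0.0752
shaft 933 along -0.1538 -0.0572 across@ [np.float64(-0.0011), np.float64(-0.0014), np.float64(-0.0015), np.float64(-0.0015)]
```

Run:
```python
from h import *
print(delta([.5255,-.2889,.039],down(-.097)))
z=np.load("w1.npz");p,d,T=z["p"],z["d"],z["T"];c=manip.calibration("wrist");P=cloud(d,T,c);hsv=cv2.cvtColor(p,cv2.COLOR_BGR2HSV)
k=cv2.inRange(hsv,(80,80,40),(98,255,200));C=np.vstack([q[:,0] for q in cv2.findContours(k[:200,:300],0,1)[0] if cv2.contourArea(q)>300])
print("base",[np.round(x,1) for x in cv2.minAreaRect((ray(C,.012,T,c)[:,:2]*1000).astype(np.float32))])
# tube points: z .07-.14 near
s=(P[...,2]>.075)&(P[...,2]<.135)&(abs(P[...,1]-.02)<.04)&(P[...,0]<.53)&(P[...,0]>.36)
v,u=np.where(s);print("uv box",u.min(),u.max(),v.min(),v.max(),len(u))
for x in np.arange(.40,.53,.01):
    q=P[s&(abs(P[...,0]-x)<.005)]
    if len(q):print(x.round(2),len(q),"ymid",((q[:,1].min()+q[:,1].max())/2).round(4),"w",np.ptp(q[:,1]).round(4),"ztop",np.percentile(q[:,2],98).round(4))
cv2.imwrite("pics/mouth.png",cv2.resize(p[80:160,90:280],None,fx=4,fy=4,interpolation=cv2.INTER_CUBIC))
```

```text
[ 0.063  0.25   0.845 -0.     0.     0.295]
base [array([447.3,  20.3]), array([169.7,  80.2]), np.float64(3.3)]
uv box 111 228 97 152 2665
0.4 208 ymid 0.0173 w 0.0489 ztop 0.0773
0.42 79 ymid 0.0188 w 0.0177 ztop 0.0796
0.43 207 ymid 0.0199 w 0.0238 ztop 0.0863
0.44 243 ymid 0.0204 w 0.0244 ztop 0.0931
0.45 266 ymid 0.021 w 0.0246 ztop 0.0999
0.46 279 ymid 0.0216 w 0.025 ztop 0.1072
0.47 306 ymid 0.0218 w 0.0245 ztop 0.1141
0.48 331 ymid 0.0224 w 0.0248 ztop 0.1211
0.49 466 ymid 0.0229 w 0.025 ztop 0.1241
0.5 279 ymid 0.0229 w 0.0249 ztop 0.116
```

View pics/mouth.png

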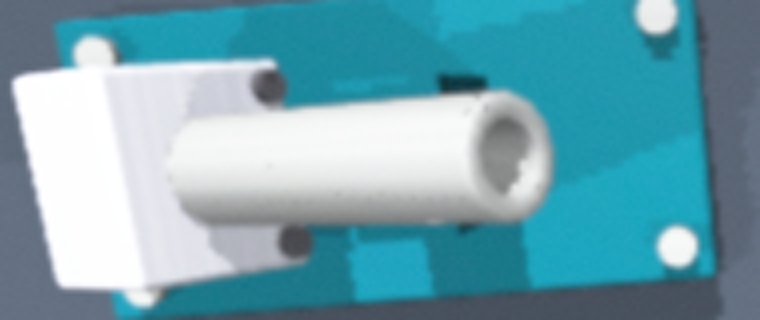

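Mouth crop: ring centre about crop (510,155), i.e. full-image (217.5,118.8), with the bore clearly visible. I'll move down to the gauge while working out the mouth.

Request:
drive_tool(commands="0.063 0.25 0.2 0 0 0.295;0.063 0.25 0.4 0 0 0.295;0.063 0.25 0.5 0 0 0.295;0.063 0.25 0.7 0 0 0.295;0.063 0.25 0.8 0 0 0.295;0.063 0.25 0.845 0 0 0.295;0.063 0.25 0.845 0 0 0.295;0.063 0.25 0.845 0 0 0.295")

```text
time_s: 15.02
ee_pos: [0.5258, -0.2897, 0.0404]
eef_rot: [3.136, -0.155, 0.003]
contact_force: [-0.5, -0.2, 0.1]
grip_width: 0.0854
grip_force: 0.0
```

```bash
cat > m.py <<'E'
from h import *
def mouth(P,uv,T,c,yaw=.0576):
    print("ray z=.115",ray(uv,.115,T,c).round(4))
    a=np.array([np.cos(.6109)*np.cos(yaw),np.cos(.6109)*np.sin(yaw),np.sin(.6109)])
    q=P.reshape(-1,3);q=q[np.isfinite(q[:,0])];q=q[(np.hypot(q[:,0]-.495,q[:,1]-.022)<.03)&(q[:,2]>.095)&(q[:,2]<.14)]
    s=q@a;print("s pct",np.percentile(s,[50,90,95,99]).round(4),"-> x_m",[((v-.115*a[2]-.0226*a[1])/a[0]).round(4) for v in np.percentile(s,[90,95,99])])
    r=q[s>np.percentile(s,98)-.004];print("rim bbox",r.min(0).round(4),r.max(0).round(4),"mid",((r.min(0)+r.max(0))/2).round(4))
    # axis line from tube barrel
    e1=np.array([-np.sin(yaw),np.cos(yaw),0]);e2=np.cross(a,e1);b=q[s<np.percentile(s,98)-.008]
    from scipy.optimize import least_squares
    f=lambda x:np.hypot(b@e1-x[0],b@e2-x[1])-.013
    o=least_squares(f,[.022*e1[1]-.5*np.sin(yaw),.06],loss="soft_l1",f_scale=.001).x
    sm=np.percentile(s,97);ctr=o[0]*e1+o[1]*e2;t=(.115-ctr[2])/a[2];print("barrel axis at z=.115:",(ctr+a*t).round(4),"at s97:",(ctr+a*sm).round(4),"res",np.median(abs(f(o))).round(4))
E
python3 - <<'E'
from m import *
z=np.load("w1.npz");c=manip.calibration("wrist");mouth(cloud(z["d"],z["T"],c),(217.5,118.8),z["T"],c)
z=np.load("top0.npz");c=manip.calibration("top");mouth(cloud(z["d"],c["pose"],c),(243.2,217.9),c["pose"],c)
print(delta([.5255,-.2889,.039],down(-.097)))
E
```

```text
ray z=.115 [[0.4963 0.0233 0.115 ]]
s pct [0.4651 0.4726 0.4729 0.4734] -> x_m [np.float64(0.496), np.float64(0.4963), np.float64(0.497)]
rim bbox [0.4858 0.0104 0.1025] [0.5032 0.0354 0.1249] mid [0.4945 0.0229 0.1137]
barrel axis at z=.115: [0.4978 0.0231 0.115 ] at s97: [0.4969 0.0231 0.1144] res 0.0004
ray z=.115 [[0.4947 0.023  0.115 ]]
s pct [0.4618 0.4715 0.4722 0.4728] -> x_m [np.float64(0.4946), np.float64(0.4955), np.float64(0.4962)]
rim bbox [0.4847 0.0108 0.1055] [0.5011 0.0339 0.1285] mid [0.4929 0.0223 0.117 ]
barrel axis at z=.115: [0.494  0.0234 0.115 ] at s97: [0.4951 0.0234 0.1158] res 0.0011
[-0.002 -0.003  0.005  0.002 -0.002 -0.002]
```

Request:
drive_tool(commands="0 -0.002 0.005 0 0 0;0 -0.002 0.005 0 0 0;0 -0.002 0.005 0 0 0;0 -0.002 0.005 0 0 0;0 -0.002 0.005 0 0 0;0 -0.002 0.005 0 0 0;0 -0.002 0.005 0 0 0", claw=-1, newtons=70)

```text
time_s: 15.9
ee_pos: [0.5254, -0.291, 0.0386]
eef_rot: [3.134, -0.156, 0.002]
contact_force: [-3.6, -8.9, 2.1]
grip_width: 0.019
grip_force: 69.1
```

Run:
```python
from h import *
s=manip.read_state();print(s["ee_pos"],R.from_rotvec(s["eef_rot"]).as_matrix().round(4),s["ft_torque"],s["contact_force"])
```

```text
[ 0.52536827 -0.29097457  0.0385773 ] [[ 0.9951 -0.0991  0.001 ]
 [-0.0991 -0.9951 -0.0041]
 [ 0.0014  0.004  -1.    ]] [-1.28474421  0.5170302  -0.03245779] [-3.64192191 -8.93225041  2.05579877]
```

Request:
drive_tool(commands="0 0 -0.05 0 0 0;0 0 -0.2 0 0 0;0 0 -0.4 0 0 0;0 0 -0.6 0 0 0;0 0 -0.7 0 0 0;0 0 -0.7 0 0 0;0 0 -0.7 0 0 0")

```text
time_s: 16.77
ee_pos: [0.5248, -0.2883, 0.211]
eef_rot: [-3.136, 0.155, 0.004]
contact_force: [0.4, 0.3, -2.9]
grip_width: 0.019
grip_force: 70.1
```

```bash
cat > hold.py <<'E'
from h import *
# gauge in tool frame from wrist camera: red/steel points near the fingers
s=manip.read_state();p,d,T,c=grab("wrist");cv2.imwrite("pics/hold.png",p)
P=cloud(d,c["tool_from_camera"],c);hsv=cv2.cvtColor(p,cv2.COLOR_BGR2HSV)
for nm,k in(("red",cv2.inRange(hsv,(0,150,60),(6,255,255))),("brass",cv2.inRange(hsv,(15,120,80),(30,255,255))),("steel",cv2.inRange(hsv,(0,0,90),(180,60,255)))):
    q=P[k>0];q=q[(abs(q[:,1])<.02)&(q[:,2]>-.06)&(q[:,2]<.03)&(abs(q[:,0])<.16)]
    if len(q)<5:print(nm,"none");continue
    print(nm,len(q),"x",np.percentile(q[:,0],[1,50,99]).round(4))
    for x in np.arange(-.13,.1,.01):
        r=q[abs(q[:,0]-x)<.005]
        if len(r)>8:print("  x%.3f ymid %.4f w %.4f ztop %.4f"%(x,(r[:,1].min()+r[:,1].max())/2,np.ptp(r[:,1]),np.percentile(r[:,2],5)))
print(s["ee_pos"],s["grip_width"],s["grip_force"],s["ft_torque"].round(3),s["contact_force"].round(2))
E
python3 hold.py
```

```text
red 16340 x [-0.0265  0.0362  0.0793]
  x-0.030 ymid -0.0017 w 0.0201 ztop -0.0312
  x-0.020 ymid -0.0013 w 0.0199 ztop -0.0314
  x-0.010 ymid -0.0012 w 0.0195 ztop -0.0315
  x-0.000 ymid -0.0012 w 0.0192 ztop -0.0316
  x0.010 ymid -0.0023 w 0.0221 ztop -0.0316
  x0.020 ymid -0.0012 w 0.0197 ztop -0.0315
  x0.030 ymid -0.0015 w 0.0189 ztop -0.0315
  x0.040 ymid -0.0014 w 0.0189 ztop -0.0316
  x0.050 ymid -0.0014 w 0.0190 ztop -0.0316
  x0.060 ymid -0.0015 w 0.0190 ztop -0.0316
  x0.070 ymid -0.0013 w 0.0191 ztop -0.0317
  x0.080 ymid -0.0013 w 0.0188 ztop -0.0317
brass 880 x [-0.0325 -0.0295 -0.008 ]
  x-0.030 ymid -0.0013 w 0.0283 ztop -0.0331
  x-0.010 ymid -0.0013 w 0.0229 ztop -0.0537
steel 1364 x [-0.0095  0.0114  0.0123]
  x-0.010 ymid -0.0013 w 0.0228 ztop -0.0419
  x0.010 ymid 0.0003 w 0.0390 ztop -0.0369
[ 0.5247927  -0.28831559  0.21099032] 0.01904936358531138 70.11123061180115 [-0.038 -0.064  0.001] [ 0.43  0.27 -2.93]
```

View pics/hold.png

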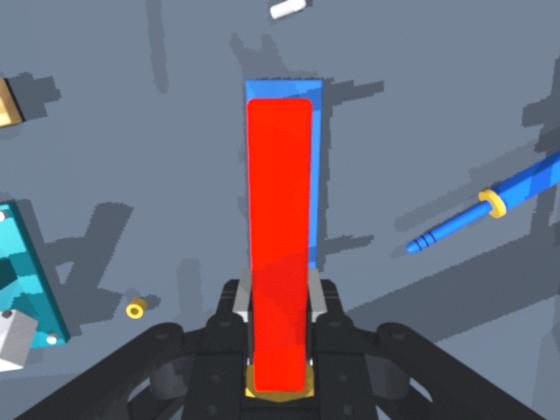

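Holding view: handle square between the fingers, centred on column 280, collar at (280,380). Gauge axis is at tool z = -21.6 mm and the collar front at tool x ≈ -34 mm. Next, the pre-insertion pose.

```bash
cat > ins.py <<'E'
from h import *
import sys
M=np.array([.4965,.0231,.115]);psi=.055;OFF=np.array([-.034,-.0005,-.0216])
def axis(e=.6109):return np.array([np.cos(e)*np.cos(psi),np.cos(e)*np.sin(psi),np.sin(e)])
def target(dist):
    a=axis();y=np.array([np.sin(psi),-np.cos(psi),0]);A=np.c_[a,y,np.cross(a,y)]
    return M+a*dist-A@OFF,R.from_matrix(A)
def state():
    s=manip.read_state();A=R.from_rotvec(s["eef_rot"]).as_matrix();C=s["ee_pos"]+A@OFF;a=axis();r=C-M
    y=np.array([np.sin(psi),-np.cos(psi),0]);n=np.cross(a,y)
    print("along %.4f side %.4f perp %.4f angle %.4f"%(r@a,r@y,r@n,np.arccos(A[:,0]@a)),"F_axis %.1f"%(s["contact_force"]@a),"F",s["contact_force"].round(1),"q",s["joint_positions"].round(2))
if __name__=="__main__":
    state();print(target(float(sys.argv[1]))[0].round(4),delta(*target(float(sys.argv[1]))))
E
python3 ins.py .125
```

```text
along 0.0491 side 0.3068 perp -0.1091 angle 0.6304 F_axis -0.7 F [ 0.5  0.2 -1.9] q [-0.7   0.48  1.19  0.    1.47  0.97]
[0.6389 0.0304 0.1885] [ 0.329 -1.314  0.091  0.057  0.78  -0.191]
```

Request:
drive_tool(commands="0.33 -0.3 0 0 0.1 -0.19;0.33 -0.6 0 0.057 0.4 -0.19;0.33 -0.9 -0.05 0.057 0.78 -0.19;0.33 -0.9 -0.05 0.057 0.78 -0.19;0.33 -0.9 -0.05 0.057 0.78 -0.19;0.33 -0.9 -0.05 0.057 0.78 -0.19;0.33 -0.9 -0.05 0.057 0.78 -0.19")

```text
time_s: 17.7
ee_pos: [0.6299, -0.0742, 0.2249]
eef_rot: [-2.981, -0.08, -0.943]
contact_force: [-0.0, -0.2, -1.8]
grip_width: 0.0194
grip_force: 70.2
```

```bash
python3 ins.py .125
```

```text
along 0.1337 side 0.1039 perp -0.0382 angle 0.0018 F_axis -1.0 F [-0.  -0.2 -1.8] q [-0.41  0.32  1.55  0.39  0.74  0.89]
[0.6389 0.0304 0.1885] [-0.035 -0.416  0.152  0.004 -0.002 -0.   ]
```

Request:
drive_tool(commands="-0.035 -0.2 0.05 0 0 0;-0.035 -0.416 0.1 0.004 0 0;-0.035 -0.416 0.152 0.004 0 0;-0.035 -0.416 0.152 0.004 0 0;-0.035 -0.416 0.152 0.004 0 0;-0.035 -0.416 0.152 0.004 0 0")

```text
time_s: 18.45
ee_pos: [0.6388, 0.0304, 0.1894]
eef_rot: [-2.978, -0.081, -0.945]
contact_force: [0.2, 0.2, -2.0]
grip_width: 0.019
grip_force: 70.2
```

```bash
python3 ins.py .085
python3 - <<'E'
from h import *
p,d,T,c=grab("scene");x,y=100*0+260,150
cv2.imwrite("pics/s2.png",cv2.resize(p[120:270,220:380],None,fx=4,fy=4,interpolation=cv2.INTER_CUBIC))
P=cloud(d,T,c);hsv=cv2.cvtColor(p,cv2.COLOR_BGR2HSV)
# gauge shaft & tip seen in scene camera, relative to the mouth frame
from ins import M,axis,psi
a=axis();y=np.array([np.sin(psi),-np.cos(psi),0]);n=np.cross(a,y);L=(P-M)@np.c_[a,y,n]
s=(L[...,0]>-.1)&(L[...,0]<.14)&(np.hypot(L[...,1],L[...,2])<.03)
for t in np.arange(-.08,.14,.01):
    q=L[s&(abs(L[...,0]-t)<.005)]
    if len(q)>6:print("%.2f n%d y %.4f..%.4f n %.4f..%.4f"%(t,len(q),*np.percentile(q[:,1],[3,97]),*np.percentile(q[:,2],[3,97])))
E
```

```text
along 0.1254 side 0.0001 perp -0.0007 angle 0.0034 F_axis -1.0 F [ 0.2  0.2 -2. ] q [-0.2   0.37  1.6   0.26  0.59  1.15]
[0.6062 0.0286 0.1656] [-0.162 -0.     0.003  0.    -0.004 -0.   ]
-0.06 n16 y -0.0168..0.0070 n -0.0077..0.0188
-0.05 n40 y -0.0161..0.0153 n -0.0041..0.0287
-0.04 n24 y -0.0138..0.0151 n -0.0079..0.0281
-0.03 n7 y -0.0108..0.0083 n -0.0098..0.0065
-0.02 n9 y -0.0126..0.0088 n -0.0078..0.0123
-0.01 n19 y -0.0125..0.0105 n -0.0090..0.0141
-0.00 n24 y -0.0114..0.0073 n -0.0093..0.0128
```

View pics/s2.png

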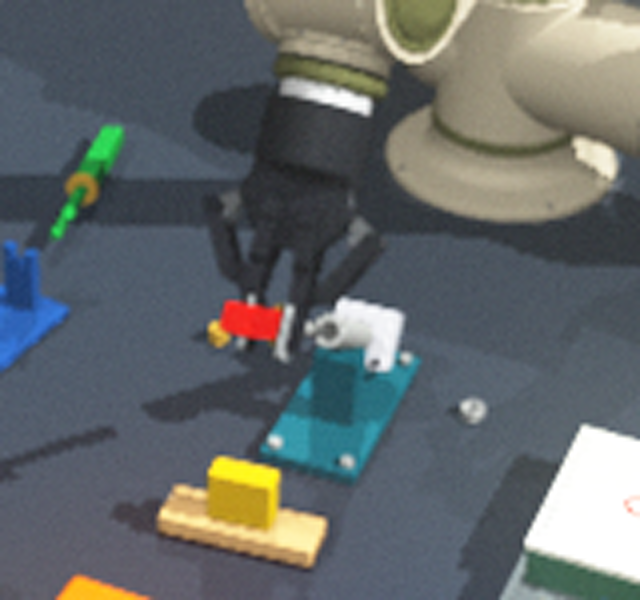

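Scene crop: the handle is seen nearly end-on, the tip is next to the mouth ring (327,330), and the scraper stands upright. Enter gently.

Request:
drive_tool(commands="-0.04 0 0.003 0 -0.004 0;-0.08 0 0.003 0 -0.004 0;-0.11 0 0.003 0 -0.004 0;-0.14 0 0.003 0 -0.004 0;-0.162 0 0.003 0 -0.004 0;-0.18 0 0.003 0 -0.004 0;-0.2 0 0.003 0 -0.004 0;-0.2 0 0.003 0 -0.004 0")

```text
time_s: 19.5
ee_pos: [0.5979, 0.0293, 0.1593]
eef_rot: [-2.979, -0.084, -0.938]
contact_force: [-0.6, -1.5, -1.4]
grip_width: 0.019
grip_force: 70.4
```

```bash
python3 ins.py .03
```

```text
along 0.0746 side -0.0011 perp 0.0004 angle 0.0015 F_axis -1.4 F [-0.6 -1.5 -1.4] q [-0.22  0.35  1.75  0.34  0.48  1.04]
[0.5612 0.0262 0.134 ] [-0.178  0.004 -0.001 -0.001  0.001  0.001]
```

Request:
drive_tool(commands="-0.03 0 0 0 0 0;-0.06 0 0 0 0 0;-0.09 0 0 0 0 0;-0.12 0 0 0 0 0;-0.15 0 0 0 0 0;-0.18 0 0 0 0 0;-0.2 0 0 0 0 0;-0.22 0 0 0 0 0;-0.24 0 0 0 0 0;-0.24 0 0 0 0 0")

```text
time_s: 20.75
ee_pos: [0.5486, 0.0266, 0.1247]
eef_rot: [-2.979, -0.084, -0.937]
contact_force: [-1.3, -3.7, -2.1]
grip_width: 0.019
grip_force: 70.6
```

```bash
python3 ins.py 0.005
```

```text
along 0.0144 side -0.0010 perp 0.0004 angle 0.0020 F_axis -2.4 F [-1.3 -3.7 -2.1] q [-0.25  0.34  1.92  0.54  0.35  0.81]
[0.5408 0.025  0.1197] [-0.037  0.004 -0.002 -0.001  0.002  0.001]
```

Request:
drive_tool(commands="-0.01 0.003 0 0 0 0;-0.02 0.003 0 0 0 0;-0.03 0.003 0 0 0 0;-0.036 0.003 0 0 0 0;-0.036 0.003 0 0 0 0")

```text
time_s: 21.38
ee_pos: [0.5417, 0.0255, 0.1199]
eef_rot: [-2.979, -0.084, -0.938]
contact_force: [-0.2, -0.4, -2.4]
grip_width: 0.0186
grip_force: 70.3
```

```bash
python3 ins.py 0
```

```text
along 0.0059 side -0.0004 perp 0.0004 angle 0.0012 F_axis -1.6 F [-0.2 -0.4 -2.4] q [-0.26  0.34  1.94  0.58  0.33  0.75]
[0.5367 0.0248 0.1168] [-0.023  0.002 -0.002 -0.001  0.001  0.001]
```

Request:
drive_tool(commands="-0.006 0.001 0 0 0 0;-0.012 0.001 0 0 0 0;-0.018 0.001 0 0 0 0;-0.018 0.001 0 0 0 0")

```text
time_s: 21.88
ee_pos: [0.5382, 0.025, 0.1174]
eef_rot: [-2.979, -0.084, -0.939]
contact_force: [-0.3, 0.2, -1.8]
grip_width: 0.019
grip_force: 70.2
```

```bash
python3 ins.py 0
```

```text
along 0.0016 side -0.0000 perp 0.0003 angle 0.0010 F_axis -1.2 F [-0.3  0.2 -1.8] q [-0.26  0.34  1.95  0.61  0.32  0.72]
[0.5367 0.0248 0.1168] [-0.006  0.    -0.001 -0.001  0.001  0.001]
```

Not yet touching; creep on.

Request:
drive_tool(commands="-0.004 0 0 0 0 0;-0.008 0 0 0 0 0;-0.01 0 0 0 0 0;-0.01 0 0 0 0 0")

```text
time_s: 22.38
ee_pos: [0.5381, 0.0246, 0.1176]
eef_rot: [-2.978, -0.083, -0.946]
contact_force: [8.6, 4.5, 1.6]
grip_width: 0.0184
grip_force: 70.0
```

Request:
drive_tool(commands="-0.003 0 0 0 0 0;-0.003 0 0 0 0 0")

```text
time_s: 22.62
ee_pos: [0.538, 0.0246, 0.1176]
eef_rot: [-2.977, -0.083, -0.948]
contact_force: [10.0, 5.9, 2.6]
grip_width: 0.0191
grip_force: 69.9
```

```bash
python3 ins.py 0.12; python3 hold.py | grep -A1 -E "red|brass|steel"
```

```text
along 0.0014 side 0.0003 perp 0.0003 angle 0.0058 F_axis 10.0 F [10.   5.9  2.6] q [-0.26  0.34  1.96  0.63  0.31  0.7 ]
[0.6349 0.0302 0.1856] [ 0.474 -0.001  0.002  0.001 -0.007  0.001]
red 16593 x [-0.0268  0.0364  0.0792]
  x-0.030 ymid -0.0010 w 0.0194 ztop -0.0312
--
brass 954 x [-0.0328 -0.0299  0.0604]
  x-0.030 ymid -0.0011 w 0.0284 ztop -0.0331
--
steel 1400 x [-0.0093  0.011   0.0121]
  x-0.010 ymid -0.0011 w 0.0228 ztop -0.0415
```

Collar is seated: 10 N along the axis, depth matches, no slip. Draw it out.

Request:
drive_tool(commands="0.02 0 0 0 0 0;0.06 0 0 0 0 0;0.11 0 0 0 0 0;0.16 0 0 0 0 0;0.21 0 0 0 0 0;0.26 0 0 0 0 0;0.31 0 0 0 0 0;0.37 0 0 0 0 0;0.43 0 0 0 0 0;0.5 0 0 0 0 0;0.56 0 0 0 0 0;0.56 0 0 0 0 0")

```text
time_s: 24.18
ee_pos: [0.6506, 0.0312, 0.1961]
eef_rot: [-2.979, -0.084, -0.94]
contact_force: [-0.8, -0.1, -2.8]
grip_width: 0.0192
grip_force: 70.3
```

```bash
cat > fin.py <<'E'
from ins import *
def fin(z,yaw=.021,ring=(.497,.2795)):
    u=np.array([np.cos(yaw),np.sin(yaw),0]);A=down(yaw)
    C=np.r_[ring,z]+.09*u;return C-A.apply(OFF),A
state()
for z in(.2,.09):print(z,fin(z)[0].round(4),delta(*fin(z)))
E
python3 fin.py
```

```text
along 0.1389 side -0.0001 perp 0.0005 angle 0.0012 F_axis -2.3 F [-0.8 -0.1 -2.8] q [-0.19  0.38  1.56  0.24  0.62  1.17]
0.2 [0.621  0.2816 0.1784] [-0.091 -1.007  0.023 -0.014 -0.778  0.044]
0.09 [0.621  0.2816 0.0684] [-0.344 -1.007  0.383 -0.014 -0.778  0.044]
```

Request:
drive_tool(commands="0 -0.25 0 0 -0.1 0;-0.05 -0.5 0 0 -0.3 0.044;-0.09 -0.75 0.023 -0.014 -0.6 0.044;-0.09 -1 0.023 -0.014 -0.778 0.044;-0.09 -1 0.023 -0.014 -0.778 0.044;-0.09 -1 0.023 -0.014 -0.778 0.044;-0.09 -1 0.023 -0.014 -0.778 0.044;-0.09 -1 0.023 -0.014 -0.778 0.044")

```text
time_s: 25.18
ee_pos: [0.6208, 0.2787, 0.1788]
eef_rot: [-3.141, -0.03, -0.0]
contact_force: [-0.3, 0.3, -1.8]
grip_width: 0.0192
grip_force: 70.1
```

```bash
python3 fin.py|tail -1
python3 - <<'E'
from h import *
p,d,T,c=grab("top");hsv=cv2.cvtColor(p,cv2.COLOR_BGR2HSV)
k=cv2.inRange(hsv,(0,110,90),(8,255,255))|cv2.inRange(hsv,(172,110,90),(180,255,255))
Q=ray(np.argwhere(k)[:,::-1],.04,T,c);s=np.hypot(Q[:,0]-.497,Q[:,1]-.2795)<.022
print("ring",s.sum(),[np.round(x,1) for x in cv2.minEnclosingCircle((Q[s,:2]*1000).astype(np.float32))])
E
```

```text
0.09 [0.621  0.2816 0.0684] [ 0.001 -0.012  0.442 -0.    -0.    -0.003]
ring 4 [array([495.3, 292.1]), np.float64(1.9)]
```

Request:
drive_tool(commands="0 -0.012 0.1 0 0 0;0 -0.012 0.2 0 0 0;0 -0.012 0.3 0 0 0;0 -0.012 0.38 0 0 0;0 -0.012 0.42 0 0 0;0 -0.012 0.44 0 0 0;0 -0.012 0.44 0 0 0;0 -0.012 0.44 0 0 0;0 -0.012 0.44 0 0 0")

```text
time_s: 26.35
ee_pos: [0.621, 0.2831, 0.0689]
eef_rot: [-3.141, -0.032, -0.0]
contact_force: [-0.4, 0.2, -1.9]
grip_width: 0.0191
grip_force: 70.2
```

```bash
python3 fin.py|tail -1
python3 - <<'E'
from h import *
from ins import OFF
for n in("scene","top"):
    p,d,T,c=grab(n);P=cloud(d,T,c);hsv=cv2.cvtColor(p,cv2.COLOR_BGR2HSV)
    L=(P-[.497,.2795,0])@R.from_euler("z",.021).as_matrix()
    s=(L[...,2]>.075)&(L[...,2]<.11)&(abs(L[...,1])<.03)&(L[...,0]>-.06)&(L[...,0]<.07);q=L[s]
    print(n,len(q),"tip x",np.percentile(q[:,0],[0,1,5]).round(4),"y",np.percentile(q[:,1],[5,50,95]).round(4),"z",np.percentile(q[:,2],[5,50,95]).round(4))
    if n=="scene":cv2.imwrite("pics/fin.png",cv2.resize(p[190:310,240:440],None,fx=4,fy=4,interpolation=cv2.INTER_CUBIC))
s=manip.read_state();print(s["time_s"],np.abs(s["joint_velocities"]).max(),s["contact_force"],s["grip_force"])
E
```

```text
0.09 [0.621  0.2816 0.0684] [-0.     0.006  0.002 -0.    -0.    -0.   ]Traceback (most recent call last):
  File "<stdin>", line 7, in <module>
    return _quantile_unchecked(
        a, q, axis, out, overwrite_input, method, keepdims, weights)
    return _ureduce(a,
                    func=_quantile_ureduce_func,
    ...<5 lines>...
                    overwrite_input=overwrite_input,
                    method=method)
    r = func(a, **kwargs)
    result = _quantile(arr,
                       quantiles=q,
    ...<2 lines>...
                       out=out,
                       weights=wgt)
    slices_having_nans = np.isnan(arr[-1, ...])
                                  ~~~^^^^^^^^^
IndexError: index -1 is out of bounds for axis 0 with size 0
```

My ten pictures are used up, so I check by numbers.

```bash
python3 - <<'E'
from h import *
for n in("scene","top"):
    p,d,T,c=grab(n);P=cloud(d,T,c);hsv=cv2.cvtColor(p,cv2.COLOR_BGR2HSV)
    L=(P-[.497,.2795,0])@R.from_euler("z",.021).as_matrix()
    s=(L[...,2]>.065)&(L[...,2]<.115)&(abs(L[...,1])<.03)&(L[...,0]>-.07);q=L[s]
    print(n,len(q))
    for x in np.arange(-.03,.2,.02):
        r=q[abs(q[:,0]-x)<.01]
        if len(r)>3:print("  x%.2f n%d ymid %.4f z %.4f..%.4f minx %.4f"%(x,len(r),np.median(r[:,1]),r[:,2].min(),r[:,2].max(),r[:,0].min()))
    h=hsv;A=L.reshape(-1,3);h=h.reshape(-1,3);t=(A[:,0]>.06)&(A[:,0]<.16)&(abs(A[:,1])<.07)&(A[:,2]<.04)
    for nm,k in(("blue",(h[:,0]>100)&(h[:,0]<125)&(h[:,1]>120)),("brass",(h[:,0]>15)&(h[:,0]<30)&(h[:,1]>80))):
        if (t&k).sum():print(n,nm,(t&k).sum(),np.nanmean(A[t&k],0).round(3))
s=manip.read_state();print(s["time_s"],np.abs(s["joint_velocities"]).max(),s["contact_force"],s["grip_force"])
E
python3 hold.py | grep -A1 -E "red|brass"
```

```text
scene 795
  x0.09 n20 ymid -0.0035 z 0.0935..0.1049 minx 0.0896
  x0.11 n35 ymid -0.0018 z 0.0912..0.1134 minx 0.1000
  x0.13 n155 ymid 0.0041 z 0.0683..0.1147 minx 0.1205
  x0.15 n46 ymid 0.0028 z 0.0822..0.1146 minx 0.1406
  x0.17 n50 ymid 0.0026 z 0.0821..0.1022 minx 0.1600
  x0.19 n43 ymid 0.0042 z 0.0846..0.1031 minx 0.1801
scene blue 26 [0.092 0.01  0.012]
scene brass 36 [ 0.11  -0.037  0.008]
top 193
top brass 38 [ 0.105 -0.037  0.011]
26.5 0.0019253615534324797 [ 0.24618451  0.13725788 -2.27588326] 70.20227909088135
red 16728 x [-0.0265  0.0371  0.0797]
  x-0.030 ymid -0.0017 w 0.0202 ztop -0.0313
--
brass 877 x [-0.0325 -0.0294 -0.0077]
  x-0.030 ymid -0.0012 w 0.0284 ztop -0.0333
```

```bash
python3 -c "
from cell import manip
print(manip.finish_job())"
```

```text
the job is handed in; nothing more can be done
None
```

I handed the job in at about 27 s of the 72 s. The chips are in the tray, the scraper is upright on the bench, and the gauge was seated in the tube with about 10 N and drawn out. It is now held level and still, its tip by calculation 5 cm above the ring, though I couldn't see the tip or ring in that last pose. `finish_job()` gave no verdict.

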